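# Fit a new scent cartridge into the foyer diffuser

### The arm

A 7-joint arm with a two-finger parallel gripper is mounted at the origin on the work surface. World frame = base frame: x ahead of the robot, y to its left, z up, the work surface at z = 0. Lengths are in m, angles in degrees, forces in N, time in s.
With the tool pointing down it reaches from about 0.4 to 0.925 m from the base axis. Payload 4.1 kg.
Tool frame: the origin (TCP) lies midway between the tips of the shut fingers; the grasp point (between the pads) lies 19 mm behind it; z points along the fingers, x is the direction in which the jaws open and shut, and the axes are right-handed (so a half turn about z gives the same grasp; the last joint's range is limited). The gripper opens to 85 mm and grips with 20 to 120 N. Pads are 22 mm wide; open, the fingers measure 114 mm over their backs; the gripper's body (76 mm by 85 mm) begins 54 mm behind the grasp point. The pads swing forward as they close: fully open they stand 13 mm farther back than shut.
Start: joints at [-76.031, 22.827, 2.584, 88.041, -1.071, 69.15, -2.905], TCP at [0.218, 0.612, 0.231] pointing down, gripper open.
Joint ranges: [-161.44, 161.44], [-28.35, 127.94], [-78.24, 83.42], [0, 140.83], [-78.03, 258.03], [13.02, 114.36], [-168.23, 168.23]. Speed limits (degrees/s): [147.25, 147.25, 180, 180, 180, 180, 180].

### API

Orientations are given as a 3x3 rotation matrix whose columns are the frame's x, y, z axes.
In Python, from rig import observe, camera, finish_job gives the robot as it stands.
- The arm moves only by the shell command python3 -m jog 'ROWS'. ROWS is JSON, a list of rows, each an object of numbers: "grip": the opening, from -1 (shut) to 1 (fully open); "dx", "dy", "dz": the shift along the tool's x, y, z normalised to -1 to 1, where 1 is 0.2 m; "wx", "wy", "wz": the turn, a rotation vector about the tool's x, y, z normalised to -1 to 1, where 1 is 30 degrees. In form: [{"grip": .., "dx": .., "dy": .., "dz": .., "wx": .., "wy": .., "wz": ..}, ...]. A call has 1 to 20 rows; each row is the pose to reach, as a shift and turn from the pose commanded when the call began, along the tool's axes at that moment; what a row does not reach only later rows make up. A row lasts 1/12 s, in which the tool goes at most 41.7 mm and 7.16 degrees, less where a joint would pass 70% of its speed; a pose out of reach is approached as far as the arm can. A call with a number of a shift or a turn outside -1 to 1 is refused whole. A call with a gripper value outside its range is refused whole. The fingers move at their own pace and stop on an object; the grip force is fixed at half the most. Time passes only in rows, so rows that repeat a pose let the fingers close. It gives the time, the measured TCP pose, the force and the opening at its end, in the units of the state.
- observe(): the state, without advancing time (a new reading comes with each control period).
- camera(name): name is "scene" or "top" or "wrist"; returns a dict with "img" (420x560x3 uint8, red, green, blue), "vfov" (degrees; the focal length in pixels is half the picture's height over the tangent of half this angle, whatever the lens; pixels are square), "cx", "cy" (the principal point, pixels), "T" (4x4, takes a point from camera to world coordinates); the wrist camera has in their place "tool_from_camera" (4x4, takes a point from camera to tool coordinates, whose origin is the TCP and whose axes are the tool frame's). Camera axes: x right, y up, looking along -z (the intrinsics and any distortion apply to the point x, -y, -z); pixel columns grow to the right and rows downward; lengths in m; the calibration is good to about 2 mm. A picture is of the moment at which its call begins: read the wrist's pose just before it. There is no depth.
- finish_job(): hands the job in, once; it reports no verdict.
The state is a dict: "time": time; "qpos": joint angles; "joint_vel": joint speeds; "joint_efforts": joint torques, N m; "tool_pos": TCP position; "orientation": TCP orientation; "force": force on the tool from outside, world axes, zero at the start; "wrist_torque": the same for the moment, N m; "gripper_width": finger opening in m.
Only numpy, scipy, OpenCV 4.12 (cv2) and the standard library are available. Lean on these libraries where they do the work, as an engineer would, in place of code of your own. Each camera call takes 0.05 s, during which the arm holds its last target.

### The job

Pull the white plug out of the socket on top of the scent diffuser and drop it in the little tilt-out bin. Then push the tall steel cartridge from the coaster, grooved end down, into the socket until it clicks and stays locked when you let go, without ramming it in. Leave the pill case, the pebble and the bell where they are.

Things in the scene. Friction and masses are not known exactly. Their poses are not given: they have to be found in the camera images.
- diffuser: Scent diffuser, a fixed grey plastic block 110 x 100 mm (its x and y) and 70 mm high with black vent slots, z up; origin under its centre. In the middle of its flat top is the push-fit socket. Three sprung catches inside lock the cartridge; below them a sprung valve pushes it back up. Contact forces on the fitting (push and side loads added up) of more than 40 N damage it; a straight push of 25 N is safe.
- socket_mouth (a point): Centre of the socket's mouth, level with the diffuser's top; bright ring 40 mm across around it. Vertical hole, 21.8 mm across, chamfered, slippery. Catches and valve sit deeper or less deep each time, unseen: the cartridge locks with its foot 24 to 36 mm below the mouth; 0.8 mm below its lock depth is a stiff rubber seat (20 N per mm). Let go too early, it is pushed back to 22 mm or less; once locked it cannot be drawn out.
- plug_mid (a point): White plastic plug, 25 g, at first sitting loosely in the socket. The point is on its upright axis, 16 mm above the diffuser's top. It shows a flange 33 mm across, 4 mm thick, and on it a round knob 24 mm across and 28 mm tall to pinch (top 32 mm above the diffuser); its stem goes 7 mm into the hole. Lifts straight out.
- cartridge_mid (a point): Steel scent cartridge, a straight round rod 20 mm across and 126 mm tall, about 80 g, standing upright on a fixed wooden coaster 96 mm across and 8 mm thick (left or right of the diffuser). The point is its centre, 63 mm above its foot; z points from foot to head. Locked, 90 to 102 mm of it stand above the diffuser.
- cartridge_foot (a point): Centre of the cartridge's foot: bevelled over 4 mm, groove 13.6 mm across from 6 to 19 mm up. Pushed into the socket it slides free for at least 9 mm, is then resisted by a force growing to roughly 7 to 10 N until the catches snap into the groove, eases for a moment, and then meets the stiff seat, where the force rises steeply.
- bin_mouth (a point): Centre of the mouth of the tilt-out bin, 95 mm above the table. Fixed white plastic bin on a 140 x 140 mm foot; its open tray is about 90 mm (x) by 112 mm (y) inside, 76 mm deep, leaning 13 degrees towards the bin's -x; rim 85 mm above the table in front, 105 mm at the back, and a wall 115 mm high behind it at +x. z up.
- pill_case_mid (a point): A shorter lipstick-shaped steel pill case, 22 mm across and 70 mm tall, standing on the table; the point is its centre. Not to be moved.
- pebble_mid (a point): A grey stone pebble, 42 mm across and 22 mm high; the point is its centre. Not to be moved.
- bell_mid (a point): A chrome hand bell, 64 mm across at its foot and 96 mm tall; the point is on its axis 48 mm up. Not to be moved.
Mind the look-alikes: they are no part of the job. What is shaped like the part that bears cartridge_mid but pink or yellow is not meant.

How it is judged:
By the outcome, as a careful person would: the job done as asked, in the order asked, and still so for the second after the job is handed in, with the robot touching nothing.
It also fails if it takes over 64 s, if anything falls off the work surface, if the arm or the gripper's body presses on something with over 40 N, if the wrist force passes 120 N, or if a joint passes its speed limit or range.

## Working session

There is one attempt and no reset: what is moved stays moved. The work goes in short steps, Python scripts to look and compute and a shell command to move; the robot and the scene stay as the last step left them, time stands still between calls to the robot, and variables do not carry over. Pictures are saved under pics/ and viewed, and the job is handed in when it is done.

```bash
ls; mkdir -p pics; cat > h.py <<'E'
import numpy as np, cv2
from rig import observe, camera
def save(n,img): cv2.imwrite(f'pics/{n}.png',img[:,:,::-1])
E
python3 - <<'E'
from h import *
o=observe()
for k,v in o.items(): print(k,np.round(v,4).tolist())
for n in ['scene','top','wrist']:
    c=camera(n); save(n+'0',c['img'])
    print(n,{k:(np.round(v,4).tolist()) for k,v in c.items() if k!='img'})
    np.savez(n+'0.npz',**c)
E
```

```text
pics
time 0.0
qpos [-76.0309, 22.8722, 2.5786, 88.1139, -1.0742, 69.1497, -2.904]
joint_vel [0.046, -0.0312, -0.0455, -0.1404, -0.0199, 0.0918, 0.0407]
joint_efforts [0.0002, -47.5137, 1.365, -25.4211, 0.0117, 0.0095, -0.0]
tool_pos [0.2182, 0.6116, 0.2303]
orientation [[0.336, 0.9419, -0.0006], [0.9419, -0.336, -0.0019], [-0.0019, 0.0001, -1.0]]
force [-0.6288, 0.2082, 0.968]
wrist_torque [0.0213, 0.0154, -0.0208]
gripper_width 0.0852
scene {'vfov': 43.0745, 'cx': 275.3131, 'cy': 212.9455, 'T': [[-0.8268, -0.3444, 0.4448, 1.0654], [0.5624, -0.4904, 0.6657, 0.7591], [-0.0111, 0.8006, 0.5991, 0.7245], [0.0, 0.0, 0.0, 1.0]]}
top {'vfov': 57.72, 'cx': 282.1225, 'cy': 209.486, 'T': [[-0.0086, 0.9838, -0.1789, 0.4059], [-0.9995, -0.0137, -0.0277, 0.0071], [-0.0297, 0.1785, 0.9835, 1.0056], [0.0, 0.0, 0.0, 1.0]]}
wrist {'vfov': 71.0349, 'cx': 279.4502, 'cy': 206.7142, 'tool_from_camera': [[1.0, 0.0001, 0.0012, -0.0], [0.0004, -0.9598, -0.2806, -0.0722], [0.0011, 0.2806, -0.9598, -0.142], [0.0, 0.0, 0.0, 1.0]]}
```

View pics/scene0.png

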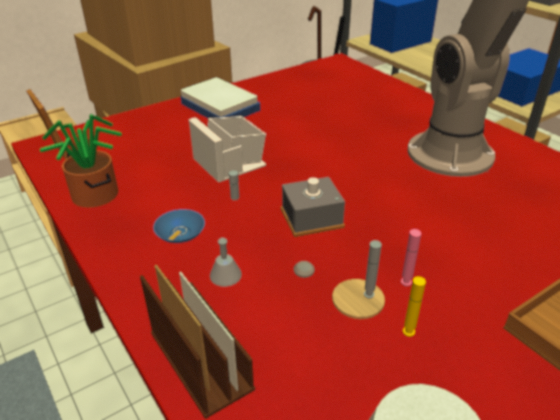

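View pics/top0.png

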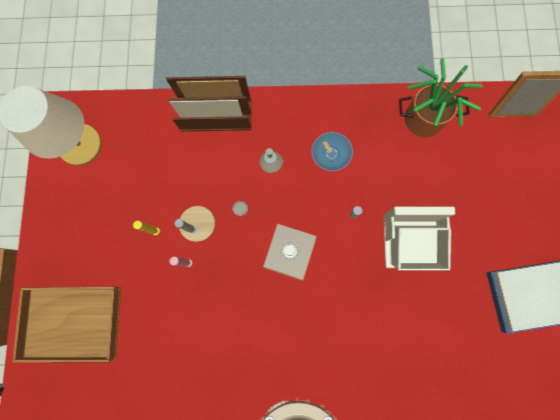

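View pics/wrist0.png

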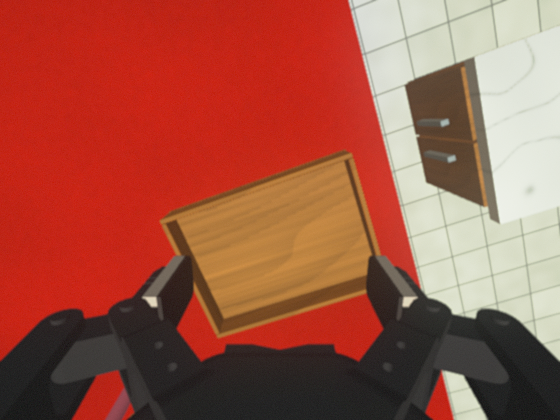

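```bash
cat >> h.py <<'E'
def ray(c,u,v,T=None):
    T=c['T'] if T is None else T
    f=210/np.tan(np.radians(float(c['vfov']))/2)
    d=np.array([(u-float(c['cx']))/f,-(v-float(c['cy']))/f,-1.]); 
    return T[:3,3],T[:3,:3]@d
def onz(c,u,v,z,T=None):
    p,d=ray(c,u,v,T); return p+d*(z-p[2])/d[2]
def tri(rays):
    A=np.zeros((3,3));b=np.zeros(3)
    for p,d in rays:
        d=d/np.linalg.norm(d);M=np.eye(3)-np.outer(d,d);A+=M;b+=M@p
    x=np.linalg.solve(A,b); return x,[np.linalg.norm(np.cross(x-p,d/np.linalg.norm(d))) for p,d in rays]
def proj(c,P,T=None):
    T=c['T'] if T is None else T
    f=210/np.tan(np.radians(float(c['vfov']))/2)
    q=T[:3,:3].T@(np.array(P)-T[:3,3]); return float(c['cx'])+f*q[0]/-q[2], float(c['cy'])-f*q[1]/-q[2]
E
python3 - <<'E'
from h import *
c=np.load('top0.npz');s=np.load('scene0.npz')
a=cv2.resize(c['img'][180:290,120:320],None,fx=4,fy=4,interpolation=cv2.INTER_CUBIC);save('topcrop',a)
a=cv2.resize(s['img'][160:350,210:450],None,fx=3.3,fy=3.1,interpolation=cv2.INTER_CUBIC);save('scenecrop',a)
a=cv2.resize(c['img'][190:290,340:480],None,fx=5,fy=5,interpolation=cv2.INTER_CUBIC);save('bincrop',a)
E
```

```text
(no output)
```

View pics/topcrop.png

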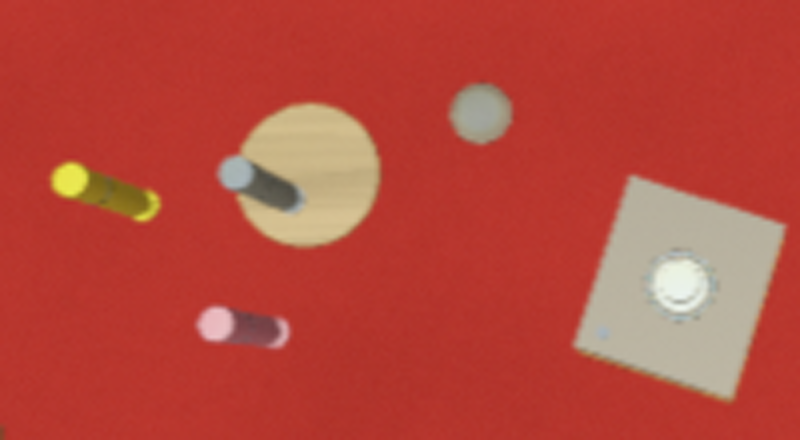

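View pics/scenecrop.png

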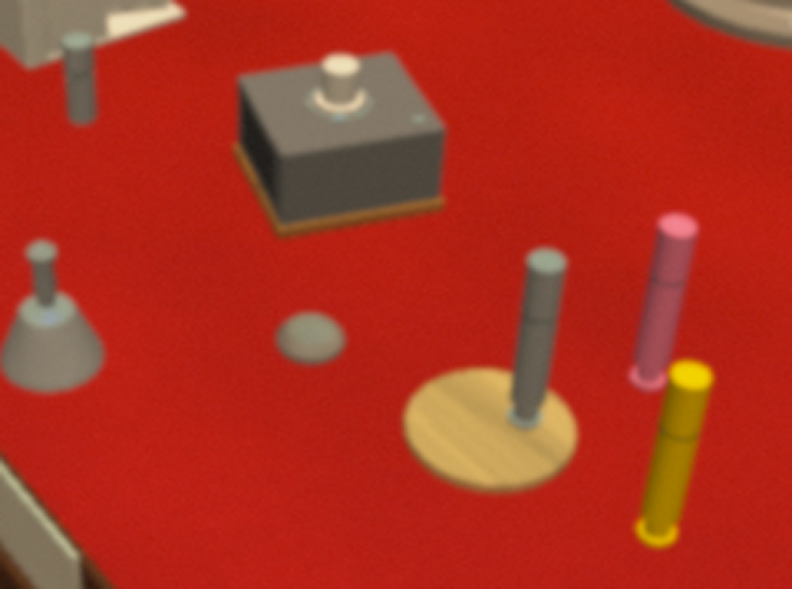

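View pics/bincrop.png

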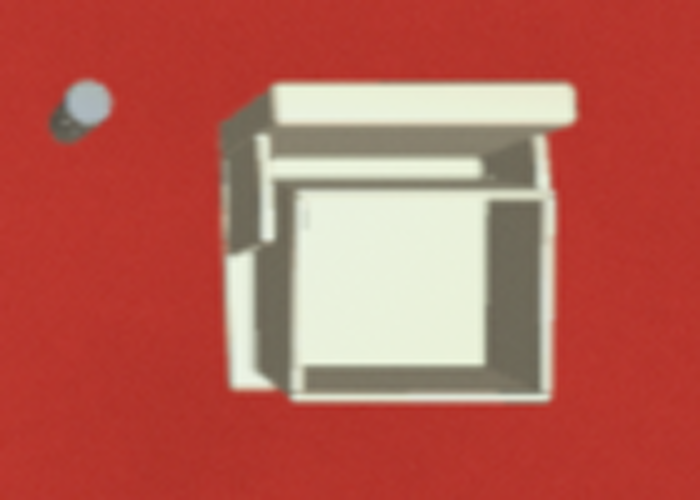

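```bash
python3 - <<'E'
from h import *
c=np.load('top0.npz');s=np.load('scene0.npz')
print('knob',onz(c,290,251.2,.102), tri([ray(c,290,251.2),ray(s,210+341/3.3,160+65/3.1)]))
print('ring',onz(c,290,251.2,.07))
print('head',onz(c,179,223.2,.134), tri([ray(c,179,223.2),ray(s,210+547/3.3,160+262/3.1)]))
print('coaster',onz(c,120+309/4,180+175/4,.008))
for q,z in [((295,190),.105),((550,190),.105),((550,400),.085),((292,400),.085)]: print('bin',onz(c,340+q[0]/5,190+q[1]/5,z))
for q in [(630,177),(785,227),(733,402),(574,349)]: print('dif',onz(c,120+q[0]/4,180+q[1]/4,.07))
print('pill',onz(c,340+88/5,190+103/5,.07)); print('pebble',onz(c,120+481/4,180+113/4,.011))
print('bell',onz(c,269,153,.096)); print('pink',onz(c,120+217/4,180+325/4,.126),'yellow',onz(c,120+70/4,180+181/4,.126))
E
```

```text
knob [0.46978333 0.01477426 0.102     ] (array([0.46985836, 0.01499639, 0.09783253]), [np.float64(0.00028795171441574666), np.float64(0.0002879517144157185)])
ring [0.4720461 0.0150462 0.07     ]
head [0.5352763  0.27224478 0.134     ] (array([0.53517948, 0.27357004, 0.13127559]), [np.float64(0.0007017717187525798), np.float64(0.0007017717187525544)])
coaster [0.55187168 0.26151894 0.008     ]
bin [ 0.52140204 -0.24316549  0.105     ]
bin [ 0.51991967 -0.36203247  0.105     ]
bin [ 0.42280661 -0.36162646  0.085     ]
bin [ 0.42391772 -0.24102043  0.085     ]
dif [0.53897943 0.045225   0.07      ]
dif [ 0.5067525  -0.04989767  0.07      ]
dif [ 0.40131156 -0.01603087  0.07      ]
dif [0.43381676 0.0799907  0.07      ]
pill [ 0.57061236 -0.15382783  0.07      ]
pebble [0.59166628 0.14668039 0.011     ]
bell [0.71511185 0.064259   0.096     ]
pink [0.44780113 0.28217755 0.126     ] yellow [0.53285058 0.3731156  0.126     ]
```

```bash
python3 -m jog '[{"grip":1,"dx":-0.8,"dy":0.73,"dz":0},{"grip":1,"dx":-0.8,"dy":0.73,"dz":0},{"grip":1,"dx":-0.8,"dy":0.73,"dz":0},{"grip":1,"dx":-0.8,"dy":0.73,"dz":0},{"grip":1,"dx":-0.8,"dy":0.73,"dz":0},{"grip":1,"dx":-0.8,"dy":0.73,"dz":0}]'
python3 -m jog '[{"grip":1,"dx":-0.8,"dy":0.73,"dz":0},{"grip":1,"dx":-0.8,"dy":0.73,"dz":0},{"grip":1,"dx":-0.8,"dy":0.73,"dz":0},{"grip":1,"dx":-0.8,"dy":0.73,"dz":0},{"grip":1,"dx":-0.8,"dy":0.73,"dz":0},{"grip":1,"dx":-0.8,"dy":0.73,"dz":0}]'
python3 -m jog '[{"grip":1,"dx":-0.8,"dy":0.73,"dz":0},{"grip":1,"dx":-0.8,"dy":0.73,"dz":0},{"grip":1,"dx":-0.8,"dy":0.73,"dz":0},{"grip":1,"dx":-0.8,"dy":0.73,"dz":0},{"grip":1,"dx":-0.8,"dy":0.73,"dz":0},{"grip":1,"dx":-0.8,"dy":0.73,"dz":0},{"grip":1,"dx":-0.8,"dy":0.73,"dz":0},{"grip":1,"dx":-0.8,"dy":0.73,"dz":0}]'
cat >> h.py <<'E'
def wrist(n):
    o=observe(); c=camera('wrist'); T=np.eye(4);T[:3,:3]=o['orientation'];T[:3,3]=o['tool_pos']
    T=T@c['tool_from_camera']; c['T']=T; np.savez(n+'.npz',**c,tp=o['tool_pos'],R=o['orientation']); save(n,c['img']); return o,c
def delta(o,P):
    return np.array(o['orientation']).T@(np.array(P)-o['tool_pos'])/0.2
E
python3 - <<'E'
from h import *
o,c=wrist('w1')
print(o['time'],o['tool_pos'],np.round(o['orientation'],4).tolist(),o['qpos'],o['force'])
print(proj(c,[.470,.0148,.102]),proj(c,[.470,.0148,.07]))
E
```

```text
0.15 [0.21826104 0.61176905 0.23052249] [[0.336, 0.9419, -0.0004], [0.9419, -0.336, -0.0014], [-0.0015, 0.0001, -1.0]] [-76.03348893  22.86221689   2.57910586  88.09485582  -1.07104328
  69.15043485  -2.906711  ] [ 0.41590874  0.55794777 -0.17286964]
(np.float64(-67.9201387893117), np.float64(507.7036985303612)) (np.float64(-43.32122654370437), np.float64(480.35810816547246))invalid input at $[0]: expected keys grip, dx, dy, dz, wx, wy, wz
invalid input at $[0]: expected keys grip, dx, dy, dz, wx, wy, wz
invalid input at $[0]: expected keys grip, dx, dy, dz, wx, wy, wz
```

View pics/w1.png

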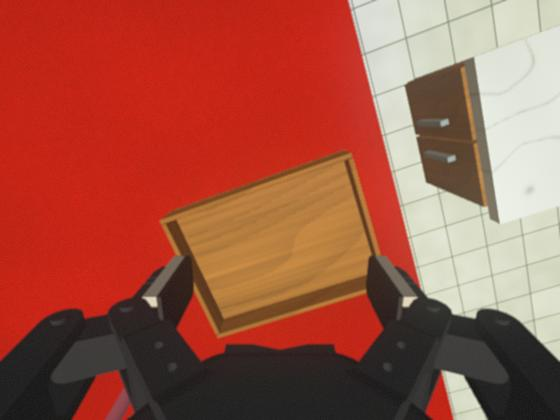

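The rows need all seven keys; nothing moved, so the picture still shows the tray below the start pose.

```bash
python3 -m jog '[{"grip":1,"dx":-0.8,"dy":0.73,"dz":0,"wx":0,"wy":0,"wz":0},{"grip":1,"dx":-0.8,"dy":0.73,"dz":0,"wx":0,"wy":0,"wz":0},{"grip":1,"dx":-0.8,"dy":0.73,"dz":0,"wx":0,"wy":0,"wz":0},{"grip":1,"dx":-0.8,"dy":0.73,"dz":0,"wx":0,"wy":0,"wz":0},{"grip":1,"dx":-0.8,"dy":0.73,"dz":0,"wx":0,"wy":0,"wz":0},{"grip":1,"dx":-0.8,"dy":0.73,"dz":0,"wx":0,"wy":0,"wz":0}]'
```

```text
time: 0.7
tool_pos: [0.3062, 0.4048, 0.2312]
orientation: [[0.345, 0.939, 0.001], [0.939, -0.345, -0.004], [-0.004, 0.003, -1.0]]
force: [-0.5, -0.8, 0.2]
gripper_width: 0.0854
```

```bash
python3 -m jog '[{"grip":1,"dx":-0.8,"dy":0.73,"dz":0,"wx":0,"wy":0,"wz":0},{"grip":1,"dx":-0.8,"dy":0.73,"dz":0,"wx":0,"wy":0,"wz":0},{"grip":1,"dx":-0.8,"dy":0.73,"dz":0,"wx":0,"wy":0,"wz":0},{"grip":1,"dx":-0.8,"dy":0.73,"dz":0,"wx":0,"wy":0,"wz":0},{"grip":1,"dx":-0.8,"dy":0.73,"dz":0,"wx":0,"wy":0,"wz":0},{"grip":1,"dx":-0.8,"dy":0.73,"dz":0,"wx":0,"wy":0,"wz":0}]'
python3 -m jog '[{"grip":1,"dx":-0.8,"dy":0.73,"dz":0,"wx":0,"wy":0,"wz":0},{"grip":1,"dx":-0.8,"dy":0.73,"dz":0,"wx":0,"wy":0,"wz":0},{"grip":1,"dx":-0.8,"dy":0.73,"dz":0,"wx":0,"wy":0,"wz":0},{"grip":1,"dx":-0.8,"dy":0.73,"dz":0,"wx":0,"wy":0,"wz":0},{"grip":1,"dx":-0.8,"dy":0.73,"dz":0,"wx":0,"wy":0,"wz":0},{"grip":1,"dx":-0.8,"dy":0.73,"dz":0,"wx":0,"wy":0,"wz":0},{"grip":1,"dx":-0.8,"dy":0.73,"dz":0,"wx":0,"wy":0,"wz":0},{"grip":1,"dx":-0.8,"dy":0.73,"dz":0,"wx":0,"wy":0,"wz":0}]'
python3 - <<'E'
from h import *
o,c=wrist('w1')
print(o['time'],o['tool_pos'],np.round(o['orientation'],4).tolist(),o['qpos'],o['force'])
print(proj(c,[.470,.0148,.102]),proj(c,[.470,.0148,.07]))
E
```

```text
time: 1.2
tool_pos: [0.3883, 0.2055, 0.2314]
orientation: [[0.346, 0.938, 0.001], [0.938, -0.346, -0.002], [-0.002, 0.002, -1.0]]
force: [-0.6, -0.4, -0.2]
gripper_width: 0.0855
time: 1.87
tool_pos: [0.4696, 0.0134, 0.2311]
orientation: [[0.337, 0.941, -0.001], [0.941, -0.337, 0.001], [0.0, -0.001, -1.0]]
force: [-1.1, -0.1, -0.7]
gripper_width: 0.0854
1.8667 [0.46955361 0.01337233 0.2311217 ] [[0.337, 0.9415, -0.0006], [0.9415, -0.337, 0.0005], [0.0003, -0.0007, -1.0]] [-36.28193565   4.44751891  31.27994017 112.34175503  -2.60726666
  63.90868698  66.37409361] [-1.05902306 -0.11009144 -0.74653758]
(np.float64(281.3530633155374), np.float64(199.5985350668983)) (np.float64(281.1887004003519), np.float64(191.83429962629356))
```

View pics/w1.png

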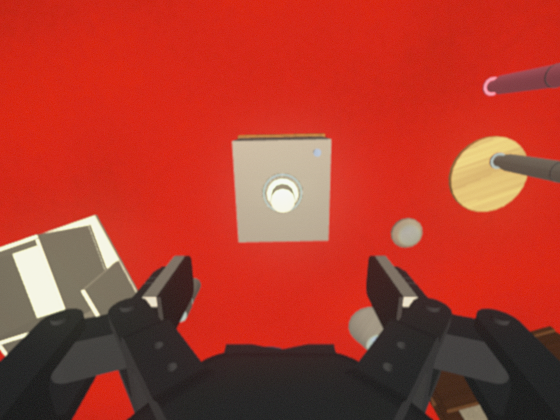

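```bash
python3 - <<'E'
from h import *
c=np.load('w1.npz'); im=c['img']; T=c['T']
a=cv2.resize(im[120:260,220:350],None,fx=5,fy=4,interpolation=cv2.INTER_CUBIC); 
save('w1c',cv2.resize(im[150:240,230:340],None,fx=6,fy=6,interpolation=cv2.INTER_CUBIC))
print(im[185:215:3,283].tolist()); 
E
```

```text
[[161, 150, 126], [195, 190, 162], [246, 247, 244], [245, 246, 242], [245, 246, 240], [245, 246, 238], [246, 246, 237], [246, 246, 235], [246, 246, 233], [229, 223, 188]]
```

View pics/w1c.png

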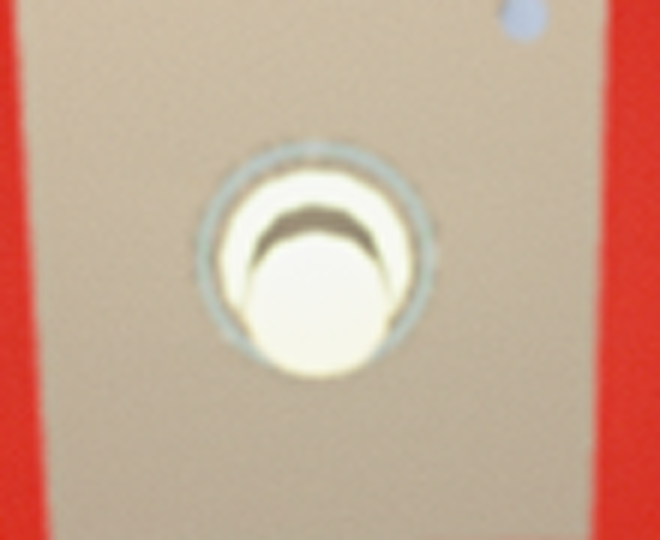

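```bash
python3 - <<'E'
from h import *
c=np.load('w1.npz'); T=c['T']
k=onz(c,282.8,200.7,.102,T); r=onz(c,282.5,193,.07,T); print(k,r)
o=observe(); P=(k+r)/2; print(delta(o,[P[0],P[1],.078]))
E
```

```text
[0.47148994 0.01573505 0.102     ] [0.47166189 0.01568172 0.07      ]
[0.00935712 0.00938638 0.76524823]
```

```bash
python3 -m jog '[{"grip":1,"dx":0.009,"dy":0.009,"dz":0.2,"wx":0,"wy":0,"wz":0},{"grip":1,"dx":0.009,"dy":0.009,"dz":0.4,"wx":0,"wy":0,"wz":0},{"grip":1,"dx":0.009,"dy":0.009,"dz":0.55,"wx":0,"wy":0,"wz":0},{"grip":1,"dx":0.009,"dy":0.009,"dz":0.68,"wx":0,"wy":0,"wz":0},{"grip":1,"dx":0.009,"dy":0.009,"dz":0.74,"wx":0,"wy":0,"wz":0},{"grip":1,"dx":0.009,"dy":0.009,"dz":0.76,"wx":0,"wy":0,"wz":0},{"grip":0,"dx":0.009,"dy":0.009,"dz":0.76,"wx":0,"wy":0,"wz":0},{"grip":0,"dx":0.009,"dy":0.009,"dz":0.76,"wx":0,"wy":0,"wz":0},{"grip":-0.2,"dx":0.009,"dy":0.009,"dz":0.76,"wx":0,"wy":0,"wz":0},{"grip":-0.3,"dx":0.009,"dy":0.009,"dz":0.76,"wx":0,"wy":0,"wz":0},{"grip":-1,"dx":0.009,"dy":0.009,"dz":0.76,"wx":0,"wy":0,"wz":0},{"grip":-1,"dx":0.009,"dy":0.009,"dz":0.76,"wx":0,"wy":0,"wz":0},{"grip":-1,"dx":0.009,"dy":0.009,"dz":0.76,"wx":0,"wy":0,"wz":0},{"grip":-1,"dx":0.009,"dy":0.009,"dz":0.76,"wx":0,"wy":0,"wz":0}]'
```

```text
time: 3.08
tool_pos: [0.473, 0.0143, 0.0804]
orientation: [[0.336, 0.942, 0.002], [0.942, -0.336, 0.001], [0.002, 0.001, -1.0]]
force: [-1.4, 0.2, 5.4]
gripper_width: 0.0215
```

```bash
python3 -m jog '[{"grip":-1,"dx":0,"dy":0,"dz":-0.04,"wx":0,"wy":0,"wz":0},{"grip":-1,"dx":0,"dy":0,"dz":-0.1,"wx":0,"wy":0,"wz":0},{"grip":-1,"dx":0,"dy":0,"dz":-0.2,"wx":0,"wy":0,"wz":0},{"grip":-1,"dx":0,"dy":0,"dz":-0.3,"wx":0,"wy":0,"wz":0},{"grip":-1,"dx":0,"dy":0,"dz":-0.4,"wx":0,"wy":0,"wz":0},{"grip":-1,"dx":0,"dy":0,"dz":-0.4,"wx":0,"wy":0,"wz":0}]'
python3 - <<'E'
from h import *
o,c=wrist('w2')
print(o['time'],o['tool_pos'],o['gripper_width'],o['force'])
for P in ([.472,-.302,.16],): print(delta(o,P))
E
```

```text
time: 3.58
tool_pos: [0.4748, 0.014, 0.1633]
orientation: [[0.337, 0.942, 0.008], [0.942, -0.337, 0.002], [0.005, 0.006, -1.0]]
force: [0.9, 0.3, -0.0]
gripper_width: 0.0217
3.5833 [0.47478468 0.01401751 0.16326727] 0.021723036988881395 [ 0.87701518  0.26763346 -0.03420535]
[-1.4926807   0.51853255  0.01287226]
```

View pics/w2.png

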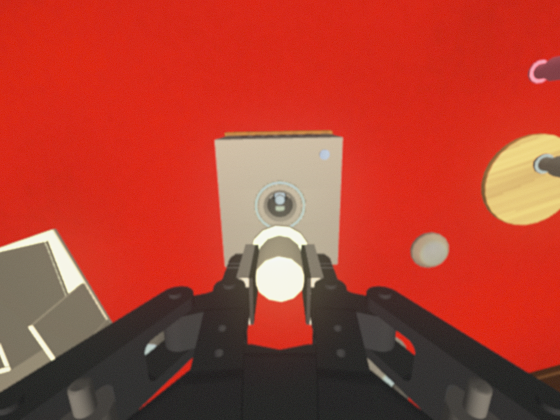

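```bash
python3 - <<'E'
from h import *
c=np.load('w2.npz');save('w2c',cv2.resize(c['img'][160:250,230:330],None,fx=6,fy=6,interpolation=cv2.INTER_CUBIC))
E
python3 -m jog '[{"grip":-1,"dx":-0.15,"dy":0.05,"dz":0,"wx":0,"wy":0,"wz":0},{"grip":-1,"dx":-0.33,"dy":0.115,"dz":0,"wx":0,"wy":0,"wz":0},{"grip":-1,"dx":-0.53,"dy":0.184,"dz":0,"wx":0,"wy":0,"wz":0},{"grip":-1,"dx":-0.73,"dy":0.25,"dz":0,"wx":0,"wy":0,"wz":0},{"grip":-1,"dx":-0.93,"dy":0.32,"dz":0,"wx":0,"wy":0,"wz":0}]'
python3 -m jog '[{"grip":-1,"dx":-0.18,"dy":0.065,"dz":0,"wx":0,"wy":0,"wz":0},{"grip":-1,"dx":-0.36,"dy":0.13,"dz":0,"wx":0,"wy":0,"wz":0},{"grip":-1,"dx":-0.5,"dy":0.18,"dz":0,"wx":0,"wy":0,"wz":0},{"grip":-1,"dx":-0.56,"dy":0.2,"dz":0,"wx":0,"wy":0,"wz":0},{"grip":-1,"dx":-0.56,"dy":0.2,"dz":0,"wx":0,"wy":0,"wz":0},{"grip":-1,"dx":-0.56,"dy":0.2,"dz":0,"wx":0,"wy":0,"wz":0}]'
python3 - <<'E'
from h import *
o,c=wrist('w3')
print(o['time'],o['tool_pos'],o['gripper_width'],o['qpos'])
print(delta(o,[.472,-.302,.115]))
E
```

```text
time: 4.05
tool_pos: [0.4686, -0.1822, 0.1586]
orientation: [[0.335, 0.942, -0.001], [0.942, -0.335, 0.001], [0.0, -0.001, -1.0]]
force: [1.6, 0.3, -0.7]
gripper_width: 0.0222
time: 4.55
tool_pos: [0.4688, -0.2999, 0.1583]
orientation: [[0.338, 0.941, -0.002], [0.941, -0.338, 0.001], [0.0, -0.002, -1.0]]
force: [0.5, 0.7, -0.4]
gripper_width: 0.0219
4.55 [ 0.46878567 -0.29988503  0.15828113] 0.021872394743719936 [ -2.93719933  21.21953154  39.02658562 106.47038984 -15.59584242
  57.85118661 112.8614679 ]
[-0.00457914  0.01917933  0.21636246]
```

View pics/w3.png

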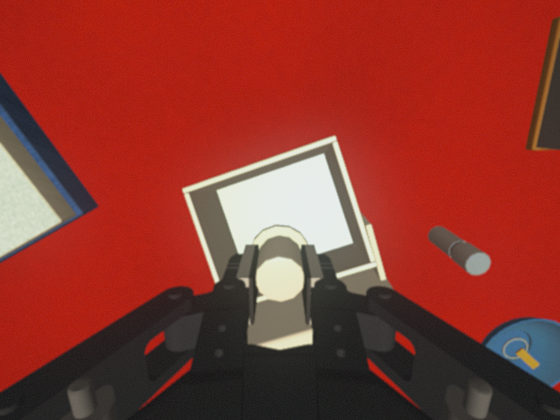

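View pics/w2c.png

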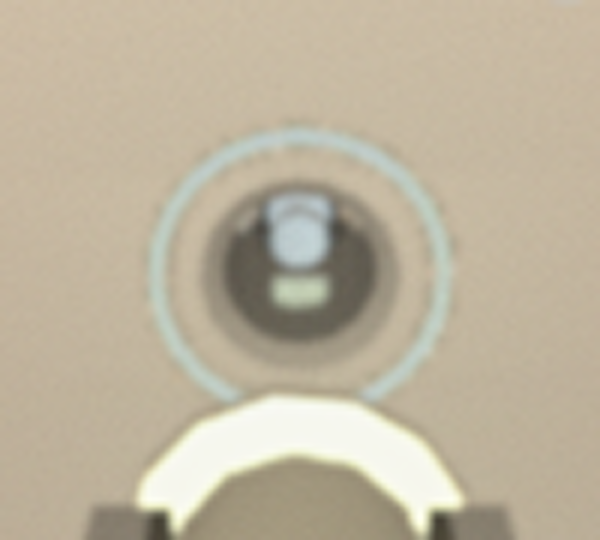

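```bash
python3 - <<'E'
from h import *
c=np.load('w2.npz'); print('socket',onz(c,280.2,205.2,.07,c['T']))
c=np.load('w3.npz')
for u,v,z in [(183,190,.085),(335,138,.085),(375,262,.105)]: print(onz(c,u,v,z,c['T']))
E
```

```text
socket [0.47116281 0.01608285 0.07      ]
[ 0.42310827 -0.3606627   0.085     ]
[ 0.42520855 -0.24236407  0.085     ]
[ 0.51765808 -0.24348011  0.105     ]
```

```bash
python3 -m jog '[{"grip":-1,"dx":-0.005,"dy":0.02,"dz":0.1,"wx":0,"wy":0,"wz":0},{"grip":-1,"dx":-0.005,"dy":0.02,"dz":0.2,"wx":0,"wy":0,"wz":0},{"grip":-1,"dx":-0.005,"dy":0.02,"dz":0.26,"wx":0,"wy":0,"wz":0},{"grip":-1,"dx":-0.005,"dy":0.02,"dz":0.26,"wx":0,"wy":0,"wz":0},{"grip":0.1,"dx":-0.005,"dy":0.02,"dz":0.26,"wx":0,"wy":0,"wz":0},{"grip":0.1,"dx":-0.005,"dy":0.02,"dz":0.26,"wx":0,"wy":0,"wz":0},{"grip":0.1,"dx":-0.005,"dy":0.02,"dz":0.26,"wx":0,"wy":0,"wz":0},{"grip":0.1,"dx":-0.005,"dy":0.02,"dz":0.26,"wx":0,"wy":0,"wz":0},{"grip":0.1,"dx":-0.005,"dy":0.02,"dz":0.1,"wx":0,"wy":0,"wz":0},{"grip":0.1,"dx":-0.005,"dy":0.02,"dz":-0.1,"wx":0,"wy":0,"wz":0},{"grip":0.1,"dx":-0.005,"dy":0.02,"dz":-0.25,"wx":0,"wy":0,"wz":0},{"grip":0.5,"dx":-0.005,"dy":0.02,"dz":-0.35,"wx":0,"wy":0,"wz":0},{"grip":1,"dx":-0.005,"dy":0.02,"dz":-0.35,"wx":0,"wy":0,"wz":0},{"grip":1,"dx":-0.005,"dy":0.02,"dz":-0.35,"wx":0,"wy":0,"wz":0}]'
python3 - <<'E'
from h import *
o,c=wrist('w4')
print(o['time'],o['tool_pos'],o['gripper_width'])
print(delta(o,[.535,.2725,.23]))
E
```

```text
time: 5.77
tool_pos: [0.474, -0.3026, 0.231]
orientation: [[0.336, 0.942, 0.004], [0.942, -0.336, -0.001], [0.0, 0.004, -1.0]]
force: [-0.1, 0.1, -0.1]
gripper_width: 0.0808
5.7667 [ 0.47395559 -0.30260134  0.23097813] 0.08078157778522088
[ 2.81079262 -0.67908331  0.00373311]
```

View pics/w4.png

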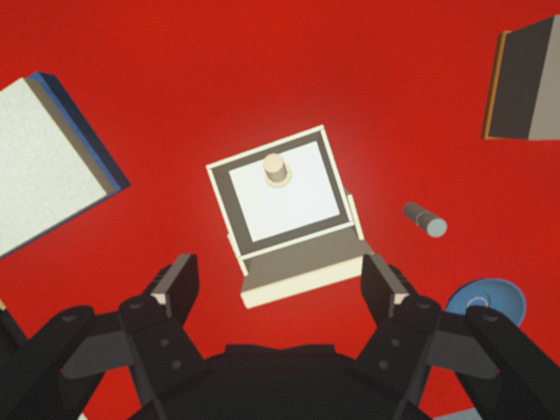

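```bash
python3 -m jog '[{"grip":1,"dx":0.13,"dy":-0.032,"dz":0,"wx":0,"wy":0,"wz":0},{"grip":1,"dx":0.32,"dy":-0.077,"dz":0,"wx":0,"wy":0,"wz":0},{"grip":1,"dx":0.52,"dy":-0.125,"dz":0,"wx":0,"wy":0,"wz":0},{"grip":1,"dx":0.72,"dy":-0.174,"dz":0,"wx":0,"wy":0,"wz":0},{"grip":1,"dx":0.94,"dy":-0.226,"dz":0,"wx":0,"wy":0,"wz":0}]'
python3 -m jog '[{"grip":1,"dx":0.2,"dy":-0.048,"dz":0,"wx":0,"wy":0,"wz":0},{"grip":1,"dx":0.4,"dy":-0.096,"dz":0,"wx":0,"wy":0,"wz":0},{"grip":1,"dx":0.6,"dy":-0.145,"dz":0,"wx":0,"wy":0,"wz":0},{"grip":1,"dx":0.8,"dy":-0.19,"dz":0,"wx":0,"wy":0,"wz":0},{"grip":1,"dx":0.94,"dy":-0.226,"dz":0,"wx":0,"wy":0,"wz":0}]'
python3 -m jog '[{"grip":1,"dx":0.2,"dy":-0.048,"dz":0,"wx":0,"wy":0,"wz":0},{"grip":1,"dx":0.4,"dy":-0.096,"dz":0,"wx":0,"wy":0,"wz":0},{"grip":1,"dx":0.6,"dy":-0.145,"dz":0,"wx":0,"wy":0,"wz":0},{"grip":1,"dx":0.8,"dy":-0.19,"dz":0,"wx":0,"wy":0,"wz":0},{"grip":1,"dx":0.93,"dy":-0.226,"dz":0,"wx":0,"wy":0,"wz":0},{"grip":1,"dx":0.93,"dy":-0.226,"dz":0,"wx":0,"wy":0,"wz":0},{"grip":1,"dx":0.93,"dy":-0.226,"dz":0,"wx":0,"wy":0,"wz":0},{"grip":1,"dx":0.93,"dy":-0.226,"dz":0,"wx":0,"wy":0,"wz":0}]'
python3 - <<'E'
from h import *
o,c=wrist('w5')
print(o['time'],o['tool_pos'],o['gripper_width'],o['qpos'])
print(proj(c,[.535,.2725,.134]))
save('w5c',cv2.resize(c['img'][100:300,180:380],None,fx=3,fy=3,interpolation=cv2.INTER_CUBIC))
E
```

```text
time: 6.23
tool_pos: [0.4921, -0.1115, 0.2279]
orientation: [[0.337, 0.942, -0.003], [0.942, -0.337, 0.0], [-0.001, -0.003, -1.0]]
force: [0.2, 0.4, -0.6]
gripper_width: 0.086
time: 6.65
tool_pos: [0.5129, 0.0835, 0.2277]
orientation: [[0.332, 0.943, -0.003], [0.943, -0.332, 0.001], [-0.0, -0.003, -1.0]]
force: [0.1, 0.6, 0.1]
gripper_width: 0.0855
time: 7.32
tool_pos: [0.5334, 0.2679, 0.2278]
orientation: [[0.337, 0.942, -0.002], [0.942, -0.337, -0.002], [-0.003, -0.001, -1.0]]
force: [-0.6, -1.2, 0.6]
gripper_width: 0.0854
7.3167 [0.53342501 0.26789992 0.22782382] 0.08537199701468043 [-49.24322101  18.86451271  23.48562431  96.21631166  -7.9836083
  66.76216256  46.61698753]
(np.float64(285.9743174008272), np.float64(210.45539732166907))
```

View pics/w5.png

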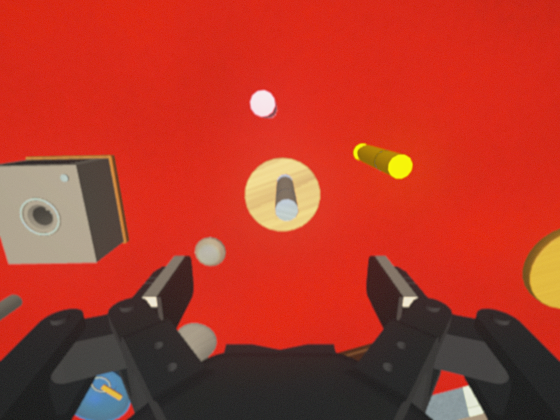

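View pics/w5c.png

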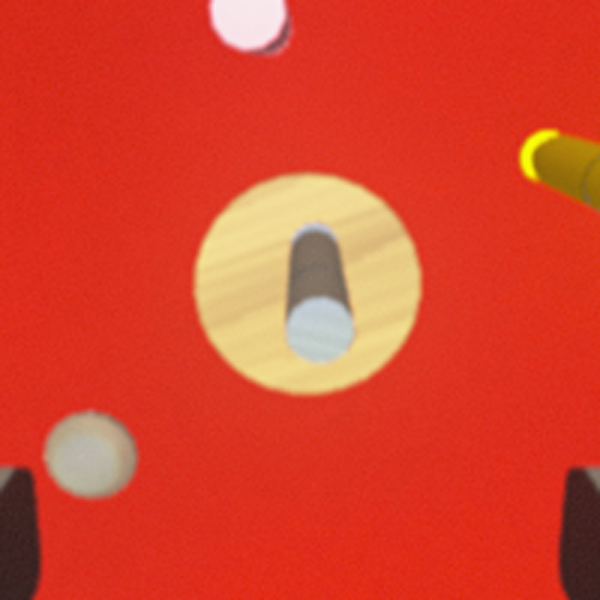

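```bash
python3 - <<'E'
from h import *
c=np.load('w5.npz'); P=onz(c,286.7,209.7,.134,c['T']); print(P, 'coaster',onz(c,180+308/3,100+284/3,.008,c['T']))
o=observe(); print(o['tool_pos'],delta(o,[P[0],P[1],.079]))
E
```

```text
[0.53458016 0.27329154 0.134     ] coaster [0.55084688 0.26478613 0.008     ]
[0.53377686 0.26723462 0.2283161 ] [ 0.03158183 -0.0058948   0.74651429]
```

```bash
python3 -m jog '[{"grip":1,"dx":0.03,"dy":-0.006,"dz":0.05,"wx":0,"wy":0,"wz":0},{"grip":1,"dx":0.03,"dy":-0.006,"dz":0.2,"wx":0,"wy":0,"wz":0},{"grip":1,"dx":0.03,"dy":-0.006,"dz":0.38,"wx":0,"wy":0,"wz":0},{"grip":1,"dx":0.03,"dy":-0.006,"dz":0.55,"wx":0,"wy":0,"wz":0},{"grip":1,"dx":0.03,"dy":-0.006,"dz":0.68,"wx":0,"wy":0,"wz":0},{"grip":1,"dx":0.03,"dy":-0.006,"dz":0.74,"wx":0,"wy":0,"wz":0},{"grip":1,"dx":0.03,"dy":-0.006,"dz":0.745,"wx":0,"wy":0,"wz":0},{"grip":1,"dx":0.03,"dy":-0.006,"dz":0.745,"wx":0,"wy":0,"wz":0},{"grip":1,"dx":0.03,"dy":-0.006,"dz":0.745,"wx":0,"wy":0,"wz":0}]'
python3 - <<'E'
from h import *
o,c=wrist('w6')
print(o['time'],o['tool_pos'],delta(o,[.5348,.273,.079]))
E
```

```text
time: 8.12
tool_pos: [0.5364, 0.2756, 0.082]
orientation: [[0.337, 0.942, 0.003], [0.942, -0.337, 0.002], [0.003, 0.002, -1.0]]
force: [-1.3, 0.6, 1.3]
gripper_width: 0.0854
8.1167 [0.53637509 0.27564424 0.08201986] [-0.01513931 -0.00299479  0.01505472]
```

View pics/w6.png

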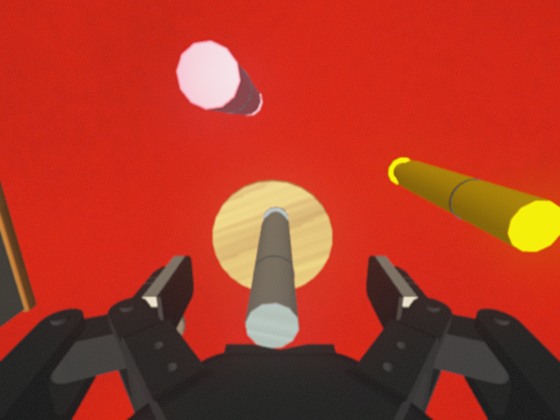

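```bash
python3 - <<'E'
from h import *
c=np.load('w6.npz'); P=onz(c,272.5,325.5,.134,c['T']); F=onz(c,276,217,.0085,c['T']); print(P,F,c['tp'])
print(c['R'].T@(P-c['tp'])*1e3)
o=observe();print(o['tool_pos'],delta(o,[P[0],P[1],.079]))
E
```

```text
[0.53428582 0.27341008 0.134     ] [0.5347457  0.27328039 0.0085    ] [0.53637509 0.27564424 0.08201986]
[ -2.67546277  -1.10539683 -51.98952847]
[0.53654528 0.27589751 0.08237568] [-0.01556819 -0.00649484  0.01681195]
```

```bash
python3 -m jog '[{"grip":1,"dx":-0.015,"dy":-0.006,"dz":0.015,"wx":0,"wy":0,"wz":0},{"grip":1,"dx":-0.015,"dy":-0.006,"dz":0.015,"wx":0,"wy":0,"wz":0},{"grip":0.2,"dx":-0.015,"dy":-0.006,"dz":0.015,"wx":0,"wy":0,"wz":0},{"grip":-0.2,"dx":-0.015,"dy":-0.006,"dz":0.015,"wx":0,"wy":0,"wz":0},{"grip":-0.35,"dx":-0.015,"dy":-0.006,"dz":0.015,"wx":0,"wy":0,"wz":0},{"grip":-0.42,"dx":-0.015,"dy":-0.006,"dz":0.015,"wx":0,"wy":0,"wz":0},{"grip":-0.47,"dx":-0.015,"dy":-0.006,"dz":0.015,"wx":0,"wy":0,"wz":0},{"grip":-0.52,"dx":-0.015,"dy":-0.006,"dz":0.015,"wx":0,"wy":0,"wz":0},{"grip":-1,"dx":-0.015,"dy":-0.006,"dz":0.015,"wx":0,"wy":0,"wz":0},{"grip":-1,"dx":-0.015,"dy":-0.006,"dz":0.015,"wx":0,"wy":0,"wz":0},{"grip":-1,"dx":-0.015,"dy":-0.006,"dz":0.015,"wx":0,"wy":0,"wz":0},{"grip":-1,"dx":-0.015,"dy":-0.006,"dz":0.015,"wx":0,"wy":0,"wz":0}]'
python3 - <<'E'
from h import *
o,c=wrist('w7')
print(o['time'],o['tool_pos'],o['gripper_width'])
E
```

```text
time: 9.17
tool_pos: [0.533, 0.2733, 0.0775]
orientation: [[0.336, 0.942, 0.001], [0.942, -0.336, 0.001], [0.001, 0.0, -1.0]]
force: [0.9, 1.0, 0.8]
gripper_width: 0.0188
9.1667 [0.53297264 0.27326741 0.07749126] 0.01877829579826236
```

View pics/w7.png

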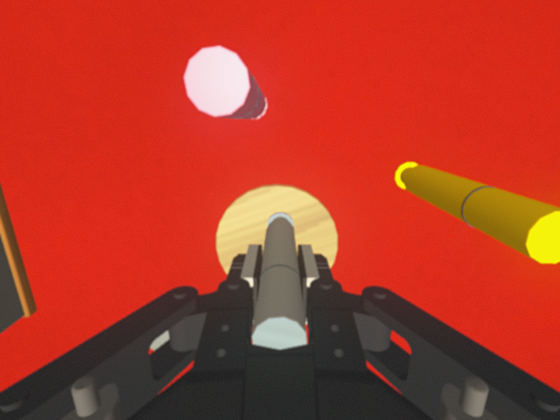

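```bash
python3 -m jog '[{"grip":-1,"dx":0,"dy":0,"dz":-0.03,"wx":0,"wy":0,"wz":0},{"grip":-1,"dx":0,"dy":0,"dz":-0.1,"wx":0,"wy":0,"wz":0},{"grip":-1,"dx":0,"dy":0,"dz":-0.22,"wx":0,"wy":0,"wz":0},{"grip":-1,"dx":0,"dy":0,"dz":-0.35,"wx":0,"wy":0,"wz":0},{"grip":-1,"dx":0,"dy":0,"dz":-0.48,"wx":0,"wy":0,"wz":0},{"grip":-1,"dx":0,"dy":0,"dz":-0.56,"wx":0,"wy":0,"wz":0},{"grip":-1,"dx":0,"dy":0,"dz":-0.6,"wx":0,"wy":0,"wz":0},{"grip":-1,"dx":0,"dy":0,"dz":-0.6,"wx":0,"wy":0,"wz":0}]'
python3 - <<'E'
from h import *
o,c=wrist('w8')
print(o['time'],o['tool_pos'],o['gripper_width'],o['force'])
print(delta(o,[.4712,.0161,.197]))
save('w8c',cv2.resize(c['img'][180:360,190:370],None,fx=3.3,fy=3.3,interpolation=cv2.INTER_CUBIC))
E
```

```text
time: 9.88
tool_pos: [0.5337, 0.2731, 0.1993]
orientation: [[0.336, 0.942, 0.003], [0.942, -0.336, 0.002], [0.003, 0.002, -1.0]]
force: [0.5, -1.1, -2.0]
gripper_width: 0.0185
9.8833 [0.53365464 0.27308124 0.1992614 ] 0.018537257170639383 [ 0.47200968 -1.0557444  -1.98046051]
[-1.31510511  0.1380536   0.0081322 ]
```

View pics/w8c.png

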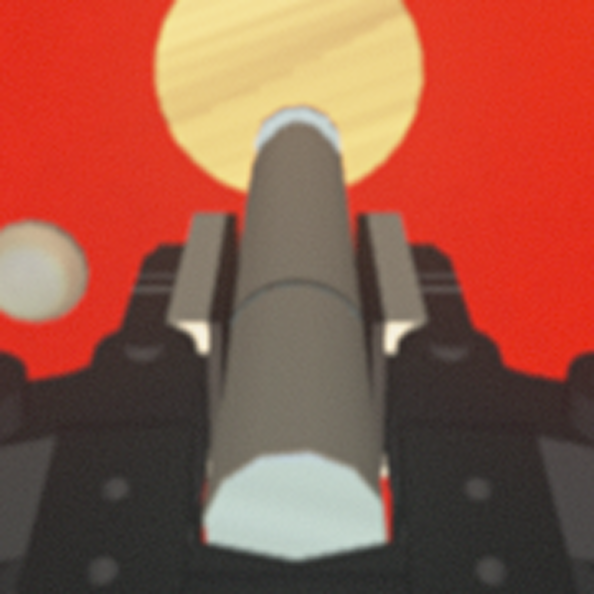

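```bash
python3 - <<'E'
from h import *
c=np.load('w8.npz'); M=np.load('wrist0.npz')['tool_from_camera']
for name,z,v,r in [('head',-.0565,316.4,.010),('foot20',.0655,211.8,.010),('footface',.0695,211.8,.008)]:
    p,d=ray(c,280,v,M); q=p+d*(z-p[2])/d[2]; print(name,'rod y mm',(q[1]+r)*1e3)
for u,z in [(279.7,-.0565),(280.4,.0675)]:
    p,d=ray(c,u,215 if z>0 else 330,M); q=p+d*(z-p[2])/d[2]; print('x mm',q[0]*1e3)
E
python3 -m jog '[{"grip":-1,"dx":-0.1,"dy":0.01,"dz":0,"wx":0,"wy":0,"wz":0},{"grip":-1,"dx":-0.25,"dy":0.026,"dz":0,"wx":0,"wy":0,"wz":0},{"grip":-1,"dx":-0.42,"dy":0.044,"dz":0,"wx":0,"wy":0,"wz":0},{"grip":-1,"dx":-0.58,"dy":0.06,"dz":0,"wx":0,"wy":0,"wz":0},{"grip":-1,"dx":-0.74,"dy":0.077,"dz":0,"wx":0,"wy":0,"wz":0},{"grip":-1,"dx":-0.9,"dy":0.094,"dz":0,"wx":0,"wy":0,"wz":0}]'
python3 -m jog '[{"grip":-1,"dx":-0.12,"dy":0.013,"dz":0,"wx":0,"wy":0,"wz":0},{"grip":-1,"dx":-0.24,"dy":0.025,"dz":0,"wx":0,"wy":0,"wz":0},{"grip":-1,"dx":-0.34,"dy":0.036,"dz":0,"wx":0,"wy":0,"wz":0},{"grip":-1,"dx":-0.4,"dy":0.044,"dz":0,"wx":0,"wy":0,"wz":0},{"grip":-1,"dx":-0.415,"dy":0.044,"dz":0,"wx":0,"wy":0,"wz":0},{"grip":-1,"dx":-0.415,"dy":0.044,"dz":0,"wx":0,"wy":0,"wz":0},{"grip":-1,"dx":-0.415,"dy":0.044,"dz":0,"wx":0,"wy":0,"wz":0},{"grip":-1,"dx":-0.415,"dy":0.044,"dz":0,"wx":0,"wy":0,"wz":0},{"grip":-1,"dx":-0.415,"dy":0.044,"dz":0,"wx":0,"wy":0,"wz":0}]'
python3 - <<'E'
from h import *
o,c=wrist('w9')
print(o['time'],o['tool_pos'],o['gripper_width'],o['force'])
save('w9c',cv2.resize(c['img'][160:340,190:370],None,fx=3.3,fy=3.3,interpolation=cv2.INTER_CUBIC))
E
```

```text
head rod y mm 1.6800557564346559
foot20 rod y mm 2.4160471821381337
footface rod y mm 1.6607159287216275
x mm -0.06841802256646996
x mm 0.4211279456996692
time: 10.43
tool_pos: [0.4879, 0.0953, 0.1954]
orientation: [[0.336, 0.942, -0.004], [0.942, -0.336, -0.001], [-0.003, -0.003, -1.0]]
force: [0.7, 0.8, -1.5]
gripper_width: 0.0186
time: 11.18
tool_pos: [0.4706, 0.0173, 0.1971]
orientation: [[0.334, 0.943, -0.0], [0.943, -0.334, 0.0], [0.0, -0.0, -1.0]]
force: [0.1, 0.4, -1.7]
gripper_width: 0.0189
11.1833 [0.4706082  0.01734281 0.19713951] 0.01887663640166868 [ 0.09149309  0.43755237 -1.74163631]
```

View pics/w9c.png

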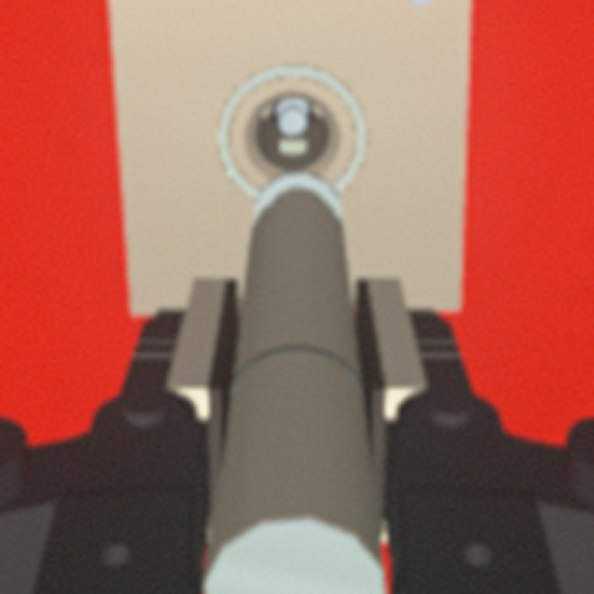

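```bash
python3 - <<'E'
from h import *
c=np.load('w9.npz'); S=onz(c,278.8,200.9,.07,c['T']); print(S)
o=observe(); print(o['tool_pos'])
S=(S+np.array([.4712,.0161,.07]))/2
d=delta(o,[S[0],S[1],.0785+.0695])-np.array([.3,1.7,0])/200; print(d)
E
```

```text
[0.47100488 0.01617599 0.07      ]
[0.47058731 0.017114   0.19718447]
[-0.00524691 -0.00443373  0.24592209]
```

```bash
python3 -m jog '[{"grip":-1,"dx":-0.005,"dy":-0.0045,"dz":0.06,"wx":0,"wy":0,"wz":0},{"grip":-1,"dx":-0.005,"dy":-0.0045,"dz":0.13,"wx":0,"wy":0,"wz":0},{"grip":-1,"dx":-0.005,"dy":-0.0045,"dz":0.19,"wx":0,"wy":0,"wz":0},{"grip":-1,"dx":-0.005,"dy":-0.0045,"dz":0.235,"wx":0,"wy":0,"wz":0},{"grip":-1,"dx":-0.005,"dy":-0.0045,"dz":0.235,"wx":0,"wy":0,"wz":0},{"grip":-1,"dx":-0.005,"dy":-0.0045,"dz":0.235,"wx":0,"wy":0,"wz":0},{"grip":-1,"dx":-0.005,"dy":-0.0045,"dz":0.235,"wx":0,"wy":0,"wz":0}]'
python3 - <<'E'
from h import *
o,c=wrist('w10')
print(o['time'],o['tool_pos'],o['gripper_width'],o['force'],np.round(o['orientation'],4).tolist())
save('w10c',cv2.resize(c['img'][170:260,230:330],None,fx=6,fy=6,interpolation=cv2.INTER_CUBIC))
R=np.array(o['orientation']); print('foot est',o['tool_pos']+R@np.array([.0003,.0017,.0695]))
E
```

```text
time: 11.82
tool_pos: [0.4698, 0.0155, 0.1509]
orientation: [[0.336, 0.942, 0.001], [0.942, -0.336, 0.0], [0.001, 0.001, -1.0]]
force: [-0.1, 0.1, -0.3]
gripper_width: 0.0185
11.8167 [0.46978522 0.01551277 0.15085426] 0.01853885230365443 [-0.08284841  0.05915031 -0.34034829] [[0.3358, 0.9419, 0.0011], [0.9419, -0.3358, 0.0002], [0.0006, 0.001, -1.0]]
foot est [0.47156471 0.01524106 0.08135614]
```

View pics/w10c.png

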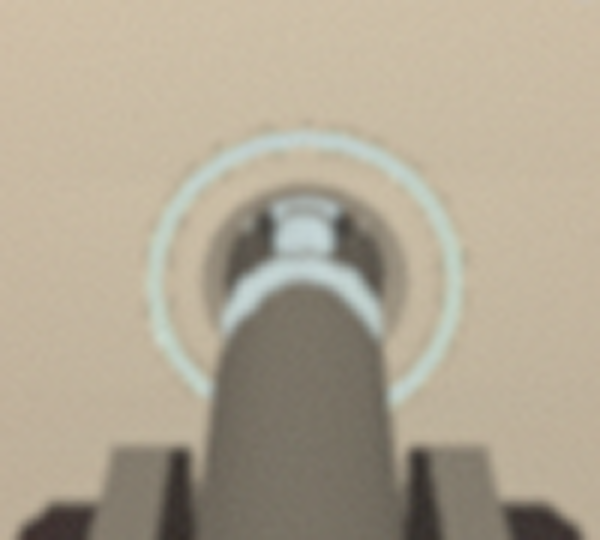

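```bash
python3 - <<'E'
from h import *
M=np.load('wrist0.npz')['tool_from_camera'];c=np.load('w10.npz')
for name,z,v,r in [('ring',.0809,191.5,.020),('hole',.0809,170+183/6,.0109),('foot20',.0655,212.2,.010),('footface',.0695,212.2,.008),('footface6',.0695,212.2,.0068)]:
    p,d=ray(c,280,v,M); q=p+d*(z-p[2])/d[2]; print(name,'y mm',(q[1]+r)*1e3)
E
```

```text
ring y mm 0.6782201109127618
hole y mm -1.1750655593293566
foot20 y mm 2.725526471369968
footface y mm 1.9761604684493186
footface6 y mm 0.7761604684493181
```

```bash
python3 -m jog '[{"grip":-1,"dx":0.0025,"dy":-0.005,"dz":0,"wx":0,"wy":0,"wz":0},{"grip":-1,"dx":0.0025,"dy":-0.005,"dz":0.02,"wx":0,"wy":0,"wz":0},{"grip":-1,"dx":0.0025,"dy":-0.005,"dz":0.04,"wx":0,"wy":0,"wz":0},{"grip":-1,"dx":0.0025,"dy":-0.005,"dz":0.055,"wx":0,"wy":0,"wz":0},{"grip":-1,"dx":0.0025,"dy":-0.005,"dz":0.065,"wx":0,"wy":0,"wz":0},{"grip":-1,"dx":0.0025,"dy":-0.005,"dz":0.065,"wx":0,"wy":0,"wz":0},{"grip":-1,"dx":0.0025,"dy":-0.005,"dz":0.065,"wx":0,"wy":0,"wz":0}]'
python3 - <<'E'
from h import *
o,c=wrist('w11'); print(o['time'],o['tool_pos'],o['force'],o['wrist_torque'])
save('w11c',cv2.resize(c['img'][170:260,230:330],None,fx=6,fy=6,interpolation=cv2.INTER_CUBIC))
E
```

```text
time: 12.45
tool_pos: [0.4683, 0.0161, 0.1371]
orientation: [[0.336, 0.942, -0.0], [0.942, -0.336, -0.0], [-0.0, -0.0, -1.0]]
force: [0.8, 0.6, -1.8]
gripper_width: 0.0186
12.45 [0.46827197 0.01606132 0.13709452] [ 0.7748821   0.63626748 -1.83955986] [ 0.00064795 -0.02793554  0.02592279]
```

View pics/w11c.png

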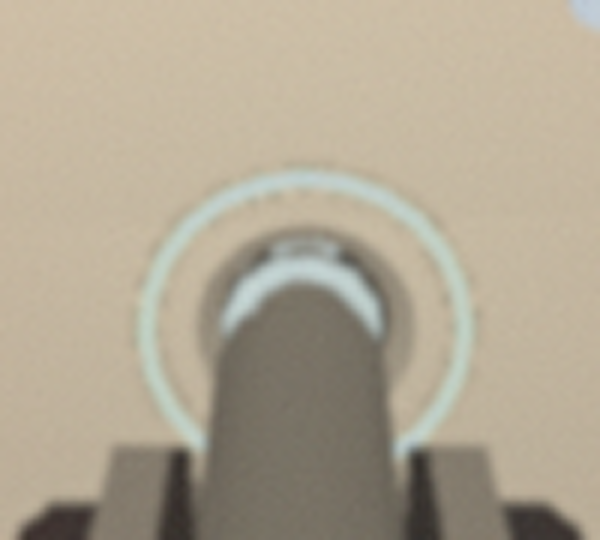

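```bash
python3 - <<'E'
from h import *
M=np.load('wrist0.npz')['tool_from_camera'];c=np.load('w11.npz')
for name,z,v,r in [('ring',.0671,170+168/6,.020),('hole',.0671,170+228/6,.0128),('foot20',.0655,212.2,.010),('footface',.0695,212.2,.008)]:
    p,d=ray(c,280,v,M); q=p+d*(z-p[2])/d[2]; print(name,'y mm',(q[1]+r)*1e3)
for name,z,u in [('ring',.0671,230+306/6),('foot',.0655,230+302/6)]:
    p,d=ray(c,u,215,M); q=p+d*(z-p[2])/d[2]; print(name,'x mm',(q[0])*1e3)
o=observe();print(o['tool_pos'])
E
```

```text
ring y mm 2.3050464708277674
hole y mm 2.763571907766613
foot20 y mm 2.725526471369968
footface y mm 1.9761604684493186
ring x mm 0.8682509028406233
foot x mm 0.3673980875390833
[0.46842336 0.01608818 0.13724673]
```

```bash
python3 -m jog '[{"grip":-1,"dx":0.0025,"dy":0,"dz":0.01,"wx":0,"wy":0,"wz":0},{"grip":-1,"dx":0.0025,"dy":0,"dz":0.02,"wx":0,"wy":0,"wz":0},{"grip":-1,"dx":0.0025,"dy":0,"dz":0.03,"wx":0,"wy":0,"wz":0},{"grip":-1,"dx":0.0025,"dy":0,"dz":0.035,"wx":0,"wy":0,"wz":0},{"grip":-1,"dx":0.0025,"dy":0,"dz":0.035,"wx":0,"wy":0,"wz":0}]'
python3 -m jog '[{"grip":-1,"dx":0,"dy":0,"dz":0.01,"wx":0,"wy":0,"wz":0},{"grip":-1,"dx":0,"dy":0,"dz":0.02,"wx":0,"wy":0,"wz":0},{"grip":-1,"dx":0,"dy":0,"dz":0.02,"wx":0,"wy":0,"wz":0}]'
```

```text
time: 12.92
tool_pos: [0.4685, 0.0165, 0.1301]
orientation: [[0.336, 0.942, -0.0], [0.942, -0.336, -0.0], [-0.0, -0.0, -1.0]]
force: [0.7, 0.2, -1.3]
gripper_width: 0.0187
time: 13.17
tool_pos: [0.4685, 0.0166, 0.126]
orientation: [[0.336, 0.942, -0.0], [0.942, -0.336, -0.0], [-0.0, 0.0, -1.0]]
force: [0.1, -1.2, -1.5]
gripper_width: 0.0187
```

```bash
python3 -m jog '[{"grip":-1,"dx":0,"dy":0,"dz":0.01,"wx":0,"wy":0,"wz":0},{"grip":-1,"dx":0,"dy":0,"dz":0.02,"wx":0,"wy":0,"wz":0},{"grip":-1,"dx":0,"dy":0,"dz":0.02,"wx":0,"wy":0,"wz":0}]'
python3 -m jog '[{"grip":-1,"dx":0,"dy":0,"dz":0.005,"wx":0,"wy":0,"wz":0},{"grip":-1,"dx":0,"dy":0,"dz":0.01,"wx":0,"wy":0,"wz":0},{"grip":-1,"dx":0,"dy":0,"dz":0.01,"wx":0,"wy":0,"wz":0}]'
python3 -m jog '[{"grip":-1,"dx":0,"dy":0,"dz":0.005,"wx":0,"wy":0,"wz":0},{"grip":-1,"dx":0,"dy":0,"dz":0.01,"wx":0,"wy":0,"wz":0},{"grip":-1,"dx":0,"dy":0,"dz":0.01,"wx":0,"wy":0,"wz":0}]'
```

```text
time: 13.42
tool_pos: [0.4685, 0.0166, 0.122]
orientation: [[0.336, 0.942, -0.0], [0.942, -0.336, -0.0], [-0.0, -0.0, -1.0]]
force: [0.6, -0.7, -1.8]
gripper_width: 0.0187
time: 13.67
tool_pos: [0.4687, 0.0166, 0.1203]
orientation: [[0.336, 0.942, 0.0], [0.942, -0.336, 0.0], [0.0, 0.0, -1.0]]
force: [-0.1, -0.0, -1.0]
gripper_width: 0.0187
time: 13.92
tool_pos: [0.4687, 0.0166, 0.1184]
orientation: [[0.336, 0.942, 0.0], [0.942, -0.336, 0.0], [0.0, 0.0, -1.0]]
force: [0.1, -0.0, 2.8]
gripper_width: 0.0188
```

```bash
python3 -m jog '[{"grip":-1,"dx":0,"dy":0,"dz":0.005,"wx":0,"wy":0,"wz":0},{"grip":-1,"dx":0,"dy":0,"dz":0.005,"wx":0,"wy":0,"wz":0}]' | sed -n '1,2p;6p'
python3 -m jog '[{"grip":-1,"dx":0,"dy":0,"dz":0.005,"wx":0,"wy":0,"wz":0},{"grip":-1,"dx":0,"dy":0,"dz":0.005,"wx":0,"wy":0,"wz":0}]' | grep -E "pos|force"
```

```text
time: 14.08
tool_pos: [0.4687, 0.0166, 0.1174]
tool_pos: [0.4687, 0.0166, 0.1163]
force: [-0.5, -0.3, 3.2]
```

```bash
for i in 1; do python3 -m jog '[{"grip":-1,"dx":0,"dy":0,"dz":0.005,"wx":0,"wy":0,"wz":0},{"grip":-1,"dx":0,"dy":0,"dz":0.005,"wx":0,"wy":0,"wz":0}]' | grep -E "pos|force"; done
python3 -m jog '[{"grip":-1,"dx":0,"dy":0,"dz":0.005,"wx":0,"wy":0,"wz":0},{"grip":-1,"dx":0,"dy":0,"dz":0.005,"wx":0,"wy":0,"wz":0}]' | grep -E "pos|force"
```

```text
tool_pos: [0.4687, 0.0166, 0.1153]
force: [-0.2, -0.6, 2.7]
tool_pos: [0.4688, 0.0166, 0.1144]
force: [-1.1, -0.8, 5.2]
```

Depth about 25 mm, force growing gently (about 7 N); continuing in 1 mm steps.

```bash
python3 -m jog '[{"grip":-1,"dx":0,"dy":0,"dz":0.005,"wx":0,"wy":0,"wz":0},{"grip":-1,"dx":0,"dy":0,"dz":0.005,"wx":0,"wy":0,"wz":0}]' | grep -E "pos|force"
```

```text
tool_pos: [0.4688, 0.0166, 0.1135]
force: [-0.3, -1.1, 5.3]
```

```bash
python3 -m jog '[{"grip":-1,"dx":0,"dy":0,"dz":0.005,"wx":0,"wy":0,"wz":0},{"grip":-1,"dx":0,"dy":0,"dz":0.005,"wx":0,"wy":0,"wz":0}]' | grep -E "pos|force"
```

```text
tool_pos: [0.4689, 0.0166, 0.1126]
force: [-0.5, -0.8, 5.4]
```

```bash
python3 -m jog '[{"grip":-1,"dx":0,"dy":0,"dz":0.004,"wx":0,"wy":0,"wz":0},{"grip":-1,"dx":0,"dy":0,"dz":0.004,"wx":0,"wy":0,"wz":0}]' | grep -E "pos|force"
```

```text
tool_pos: [0.4689, 0.0166, 0.1119]
force: [-0.6, -0.3, 6.6]
```

```bash
python3 -m jog '[{"grip":-1,"dx":0,"dy":0,"dz":0.004,"wx":0,"wy":0,"wz":0},{"grip":-1,"dx":0,"dy":0,"dz":0.004,"wx":0,"wy":0,"wz":0}]' | grep -E "pos|force"
```

```text
tool_pos: [0.4689, 0.0166, 0.1112]
force: [-2.1, -0.0, 7.3]
```

```bash
python3 -m jog '[{"grip":-1,"dx":0,"dy":0,"dz":0.004,"wx":0,"wy":0,"wz":0},{"grip":-1,"dx":0,"dy":0,"dz":0.004,"wx":0,"wy":0,"wz":0}]' | grep -E "pos|force"
```

```text
tool_pos: [0.4688, 0.0166, 0.1102]
force: [-0.7, -0.9, 5.7]
```

```bash
python3 -m jog '[{"grip":-1,"dx":0,"dy":0,"dz":0.002,"wx":0,"wy":0,"wz":0},{"grip":-1,"dx":0,"dy":0,"dz":0.002,"wx":0,"wy":0,"wz":0}]' | grep -E "pos|force"
```

```text
tool_pos: [0.4689, 0.0166, 0.1098]
force: [-0.7, -0.3, 6.1]
```

```bash
python3 -m jog '[{"grip":-1,"dx":0,"dy":0,"dz":0.002,"wx":0,"wy":0,"wz":0},{"grip":-1,"dx":0,"dy":0,"dz":0.002,"wx":0,"wy":0,"wz":0}]' | grep -E "pos|force"
```

```text
tool_pos: [0.4689, 0.0166, 0.1094]
force: [-1.3, -0.4, 6.0]
```

```bash
python3 -m jog '[{"grip":-1,"dx":0,"dy":0,"dz":0.003,"wx":0,"wy":0,"wz":0},{"grip":-1,"dx":0,"dy":0,"dz":0.003,"wx":0,"wy":0,"wz":0}]' | grep -E "pos|force"
```

```text
tool_pos: [0.4689, 0.0166, 0.1088]
force: [-0.2, -0.7, 6.7]
```

```bash
python3 -m jog '[{"grip":-1,"dx":0,"dy":0,"dz":0.003,"wx":0,"wy":0,"wz":0},{"grip":-1,"dx":0,"dy":0,"dz":0.003,"wx":0,"wy":0,"wz":0}]' | grep -E "pos|force"
```

```text
tool_pos: [0.4689, 0.0166, 0.1082]
force: [-1.6, -0.6, 6.1]
```

```bash
python3 -m jog '[{"grip":-1,"dx":0,"dy":0,"dz":0.003,"wx":0,"wy":0,"wz":0},{"grip":-1,"dx":0,"dy":0,"dz":0.003,"wx":0,"wy":0,"wz":0}]' | grep -E "pos|force"
```

```text
tool_pos: [0.4689, 0.0166, 0.1077]
force: [-0.8, -0.3, 6.7]
```

```bash
python3 -m jog '[{"grip":-1,"dx":0,"dy":0,"dz":0.003,"wx":0,"wy":0,"wz":0},{"grip":-1,"dx":0,"dy":0,"dz":0.003,"wx":0,"wy":0,"wz":0}]' | grep -E "pos|force"
```

```text
tool_pos: [0.4689, 0.0166, 0.1071]
force: [-1.0, 0.4, 6.4]
```

```bash
python3 -m jog '[{"grip":-1,"dx":0,"dy":0,"dz":0.003,"wx":0,"wy":0,"wz":0},{"grip":-1,"dx":0,"dy":0,"dz":0.003,"wx":0,"wy":0,"wz":0}]' | grep -E "pos|force"
```

```text
tool_pos: [0.4687, 0.0166, 0.1062]
force: [-0.2, -0.7, 5.2]
```

```bash
python3 - <<'E'
from h import *
o,c=wrist('w12'); print(o['time'],o['tool_pos'],o['force'])
E
```

```text
16.5833 [0.46874075 0.01661827 0.10622946] [-0.19623471 -0.7065583   5.16178363]
```

View pics/w12.png

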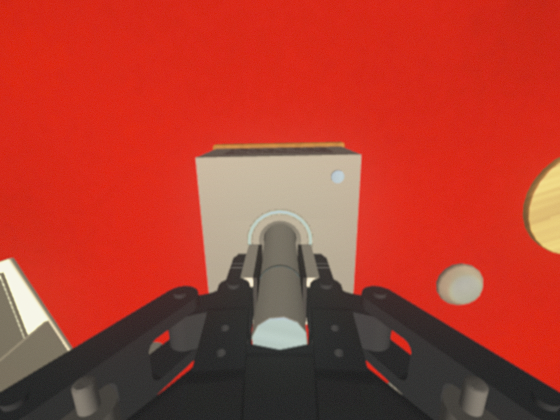

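```bash
python3 -m jog '[{"grip":-1,"dx":0,"dy":0,"dz":0.002,"wx":0,"wy":0,"wz":0},{"grip":-1,"dx":0,"dy":0,"dz":0.002,"wx":0,"wy":0,"wz":0}]' | grep -E "pos|force"
```

```text
tool_pos: [0.4688, 0.0165, 0.106]
force: [-0.8, -0.6, 7.0]
```

```bash
python3 -m jog '[{"grip":-1,"dx":0,"dy":0,"dz":0.002,"wx":0,"wy":0,"wz":0},{"grip":-1,"dx":0,"dy":0,"dz":0.002,"wx":0,"wy":0,"wz":0}]' | grep -E "pos|force"
```

```text
tool_pos: [0.4689, 0.0166, 0.1057]
force: [-0.5, -0.5, 6.2]
```

```bash
python3 -m jog '[{"grip":-1,"dx":0,"dy":0,"dz":0.002,"wx":0,"wy":0,"wz":0},{"grip":-1,"dx":0,"dy":0,"dz":0.002,"wx":0,"wy":0,"wz":0}]' | grep -E "pos|force"
```

```text
tool_pos: [0.4689, 0.0165, 0.1053]
force: [-1.2, -0.4, 7.6]
```

```bash
python3 -m jog '[{"grip":-1,"dx":0,"dy":0,"dz":0.002,"wx":0,"wy":0,"wz":0},{"grip":-1,"dx":0,"dy":0,"dz":0.002,"wx":0,"wy":0,"wz":0}]' | grep -E "pos|force"
```

```text
tool_pos: [0.469, 0.0165, 0.1052]
force: [-2.3, -0.8, 9.7]
```

```bash
python3 -m jog '[{"grip":-1,"dx":0,"dy":0,"dz":0.002,"wx":0,"wy":0,"wz":0},{"grip":-1,"dx":0,"dy":0,"dz":0.002,"wx":0,"wy":0,"wz":0}]' | grep -E "pos|force"
```

```text
tool_pos: [0.4691, 0.0165, 0.1051]
force: [-1.4, -0.7, 11.2]
```

```bash
python3 -m jog '[{"grip":-1,"dx":0,"dy":0,"dz":0.002,"wx":0,"wy":0,"wz":0},{"grip":-1,"dx":0,"dy":0,"dz":0.002,"wx":0,"wy":0,"wz":0}]' | grep -E "pos|force"
```

```text
tool_pos: [0.4692, 0.0165, 0.1049]
force: [-2.3, -0.7, 13.6]
```

```bash
python3 -m jog '[{"grip":-1,"dx":0,"dy":0,"dz":-0.006,"wx":0,"wy":0,"wz":0},{"grip":-1,"dx":0,"dy":0,"dz":-0.01,"wx":0,"wy":0,"wz":0},{"grip":-1,"dx":0,"dy":0,"dz":-0.01,"wx":0,"wy":0,"wz":0}]' | grep -E "pos|force"
```

```text
tool_pos: [0.4689, 0.0166, 0.1061]
force: [-0.4, 0.6, 6.9]
```

```bash
python3 -m jog '[{"grip":-1,"dx":0,"dy":0,"dz":-0.004,"wx":0,"wy":0,"wz":0},{"grip":-1,"dx":0,"dy":0,"dz":-0.008,"wx":0,"wy":0,"wz":0},{"grip":-1,"dx":0,"dy":0,"dz":-0.008,"wx":0,"wy":0,"wz":0}]' | grep -E "pos|force"
```

```text
tool_pos: [0.4684, 0.0167, 0.1064]
force: [3.3, 0.9, -5.7]
```

```bash
python3 -m jog '[{"grip":-1,"dx":0,"dy":0,"dz":0.004,"wx":0,"wy":0,"wz":0},{"grip":-1,"dx":0,"dy":0,"dz":0.004,"wx":0,"wy":0,"wz":0},{"grip":-0.3,"dx":0,"dy":0,"dz":0.004,"wx":0,"wy":0,"wz":0},{"grip":0.2,"dx":0,"dy":0,"dz":0.004,"wx":0,"wy":0,"wz":0},{"grip":1,"dx":0,"dy":0,"dz":0.004,"wx":0,"wy":0,"wz":0},{"grip":1,"dx":0,"dy":0,"dz":0.004,"wx":0,"wy":0,"wz":0},{"grip":1,"dx":0,"dy":0,"dz":0.004,"wx":0,"wy":0,"wz":0},{"grip":1,"dx":0,"dy":0,"dz":0.004,"wx":0,"wy":0,"wz":0},{"grip":1,"dx":0,"dy":0,"dz":-0.1,"wx":0,"wy":0,"wz":0},{"grip":1,"dx":0,"dy":0,"dz":-0.25,"wx":0,"wy":0,"wz":0},{"grip":1,"dx":0,"dy":0,"dz":-0.4,"wx":0,"wy":0,"wz":0},{"grip":1,"dx":0,"dy":0,"dz":-0.55,"wx":0,"wy":0,"wz":0},{"grip":1,"dx":0,"dy":0,"dz":-0.65,"wx":0,"wy":0,"wz":0},{"grip":1,"dx":0,"dy":0,"dz":-0.65,"wx":0,"wy":0,"wz":0},{"grip":1,"dx":0,"dy":0,"dz":-0.65,"wx":0,"wy":0,"wz":0}]'
python3 - <<'E'
from h import *
o,c=wrist('w13'); print(o['time'],o['tool_pos'],o['force'])
s=camera('scene'); save('s13',s['img']); np.savez('s13.npz',**s)
save('s13c',cv2.resize(s['img'][120:300,180:320],None,fx=3.3,fy=3.3,interpolation=cv2.INTER_CUBIC))
t=camera('top'); save('t13',t['img']); np.savez('t13.npz',**t)
E
```

```text
time: 19.38
tool_pos: [0.4692, 0.0167, 0.2383]
orientation: [[0.336, 0.942, 0.003], [0.942, -0.336, 0.001], [0.002, 0.002, -1.0]]
force: [-1.2, -0.5, -0.3]
gripper_width: 0.0852
19.3833 [0.46921517 0.0167391  0.23831567] [-1.16007423 -0.48977712 -0.3089585 ]
```

View pics/w13.png

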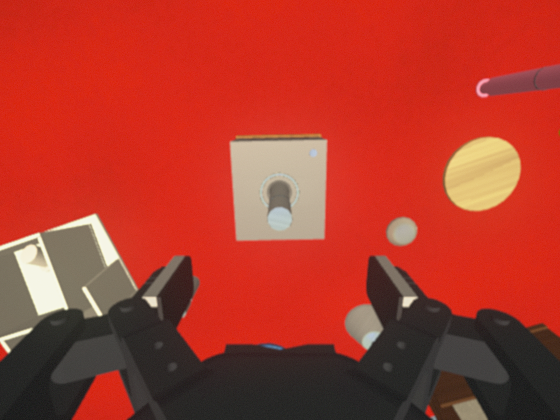

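View pics/s13.png

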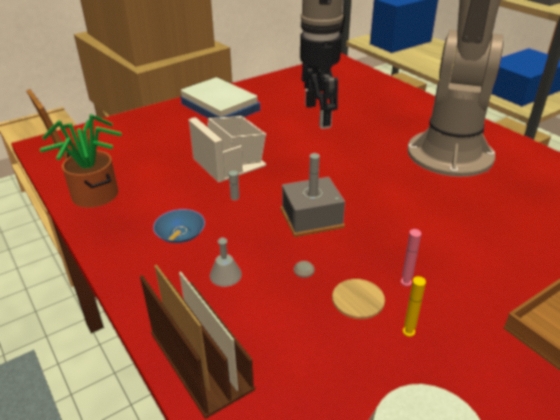

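View pics/t13.png

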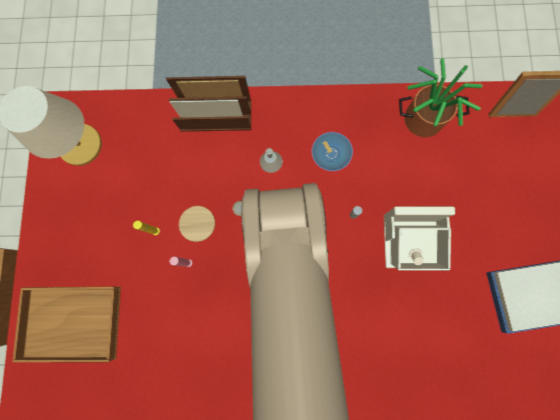

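```bash
python3 - <<'E'
from h import *
s=np.load('s13.npz');w=np.load('w13.npz')
save('h13',np.hstack([cv2.resize(s['img'][145:225,280:350],None,fx=5,fy=5,interpolation=cv2.INTER_CUBIC),cv2.resize(w['img'][170:250,245:315],None,fx=5,fy=5,interpolation=cv2.INTER_CUBIC)]))
for z in (.158,.163,.168,.174): print(z,proj(s,[.4711,.0161,z]),proj(w,[.4711,.0161,z],w['T']))
E
```

```text
0.158 (np.float64(313.9662005835431), np.float64(157.00315012558795)) (np.float64(279.6691096273957), np.float64(217.56748423980395))
0.163 (np.float64(314.0449386391307), np.float64(154.90574917523676)) (np.float64(279.67986196258704), np.float64(219.60587538930733))
0.168 (np.float64(314.12410854554133), np.float64(152.79684471086148)) (np.float64(279.6910735816062), np.float64(221.73133600539956))
0.174 (np.float64(314.2196874952173), np.float64(150.2508410232179)) (np.float64(279.70517630258377), np.float64(224.40488190152712))
```

View pics/h13.png

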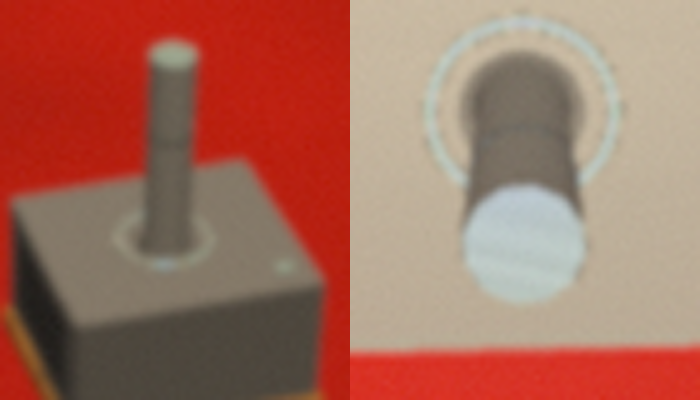

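```bash
python3 -c "
from rig import finish_job,observe
o=observe();print(o['time'],o['force'])
print(finish_job())"
```

```text
19.5333 [ 9.29583829e-01 -6.99680126e-01 -5.88950257e-04]
the job is handed in; nothing more can be done
None
```

I pulled the white plug out of the socket and dropped it in the tilt-out bin. Then I pushed the steel cartridge from the coaster, grooved end down, into the socket until it locked. The job was handed in at 19.5 s, against the 64 s limit.

- **Insertion:** Resistance built to about 8 N and eased slightly about 33 mm down. About 1 mm deeper it rose steeply, and I stopped at about 15 N, well under the 25 N safe push.
- **Lock:** The ease alone was too close to the sensor noise to prove the click. The steep rise and the upward tug, which met resistance and moved it only about 0.3 mm in the last 1.6 mm of commanded lift, confirmed it.
- **After letting go:** In both the wrist and scene views the cartridge's head stands at about 0.161 m, so its foot is about 34–35 mm below the mouth. If the valve had pushed it back, the head would be at 0.174 m or higher.
- **The rest of the scene:** The plug lies in the bin tray. The pill case and bell look unmoved in the last pictures. The pebble looks unmoved too, though the arm partly hid it in the top view. The gripper was open and clear of everything.
- **Disagreements:** Early on, the coaster's position differed by about 3 mm between the top and wrist cameras. The first move call was also rejected because the rows lacked the turn values, and nothing moved. Neither affected the result.

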